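Push the clip home and hold down the guarded press lever

TASK

Push the white heel clip along its channel, without lifting it, until it is fully home against the brass end stop of the little press. Then reach down through the window of the yellow guard without touching the guard, press the red lever all the way down, and keep it there: the program finishes while holding the lever down. Leave everything else on the bench where it stands.

Things in the scene. Friction and masses are not known exactly. Their poses are not given: they have to be found in the camera images.
- press: Small hand press fixed to the bench, dark steel base plate 8 mm thick, 136 mm wide. Origin on the bench directly below the lever's round pad; x runs along the channel from its open mouth to the end stop (roughly away from the robot), y to the left, z up. Channel: floor at z = 8 mm, two aluminium rails 84 mm apart inside, 18 mm high, from x = -210 to -15 mm. Two grey cheeks, 83 mm high, at x = 65 to 105 mm.
- end_stop (a point): Middle of the face of the brass stop bar that closes the channel, on the channel floor, at x = -15 mm of the press, 8 mm over the bench; the bar rises to 20 mm over the bench.
- guard: Yellow guard fixed on the press, not to be touched. Level frame 116 (x) x 126 (y) x 8 mm on four thin posts with side bars; axes parallel to the press's. Origin at the centre of the window, on the frame's upper face, 98 mm over the bench, directly above the lever pad. The window is 80 mm along x and 90 mm along y.
- lever_pad (a point): Centre of the top of the round red pad (32 mm across) on the lever, where to press; at rest 78 mm over the bench, 20 mm below the guard's upper face. It sinks about 21 mm in the full stroke and stays within 6 mm in plan. The lever is 16 mm wide, along the press's x, its hinge 85 mm behind the pad; a cross bar under its front end stops about 3 mm above the clip.
- lever (a joint): Lever angle in rad: 0 up (at rest), 0.25 at the lower stop; counts as down above 0.20. A spring brings it up again when released; it takes about 4 N on the pad to start and 9 N at the bottom.
- clip: White moulded U-shaped heel clip lying loose in the channel, 80 x 120 x 17 mm, about 60 g. Origin at the middle of its underside. Its own y is its length: the two legs point to +y, towards the end stop. Fully home: legs against the stop, origin at x = -75 mm of the press. It starts 45 to 75 mm short of that, with about 2 mm of play to each rail.
- clip_bridge (a point): Middle of the back face of the clip's raised bridge, a good place to push: 46 mm from the clip's origin on the side away from the legs, 12 mm above its underside. The face is 30 mm wide, its top 17 mm above the underside. The plate, up to 7 mm thick, goes on 14 mm behind it to the closed end (60 mm from the origin), which may be pushed too.
- tin: Bystander, leave alone: small open round metal tin of eyelets, 68 mm across, 31 mm high; origin at the middle of its underside.
- die_tall: Bystander, leave alone: pale stepped round steel die, 40 x 40 x 32 mm; origin at the middle of its underside.
- die_flat: Bystander, leave alone: pale stepped round steel die, 40 x 40 x 24 mm; origin at the middle of its underside.
- brush: Bystander, leave alone: flat glue brush with wooden handle, 31 x 160 x 10 mm, long along its own y; origin at the middle of its underside.
- felt: Bystander, leave alone: stack of burgundy felt tabs, 51 x 77 x 24 mm; origin at the middle of its underside.

How it is judged:
On the way, in this order (a step that is already met when the one before it is completed fails the run):
1. the clip is pushed home against the stop (x of clip in the frame of press above -0.08 m and z of clip in the frame of press below 0.012 m and angle between the y axis of clip and the x axis of press, either way round below 0.08 rad), for 0.2 s.
2. the lever is pressed down (value of joint lever above 0.2 rad), for 0.3 s.
At the end, for the whole second after the job is handed in: The clip lies flat in the channel within 5 mm of the stop, and the fingers hold the lever down (beyond 0.20 of 0.25 rad, pressing with more than 1 N) (all of step 1 and value of joint lever above 0.2 rad and contact force between the fingers and lever above 1 N); the arm keeps its last pose, push and grip.
It fails at once if the guard is touched (contact force between any of the fingers, the arm and guard above 0.5 N).
It fails at once if the lever is pressed before the clip is home (value of joint lever above 0.08 rad and not (x of clip in the frame of press above -0.08 m and z of clip in the frame of press below 0.012 m and angle between the y axis of clip and the x axis of press, either way round below 0.08 rad)).
It fails at once if the clip is lifted or tipped (z of clip in the frame of press above 0.02 m or angle between clip's own z axis and vertical above 0.25 rad).
It fails at once if a bystander is moved by more than 20 mm (distance of any of tin, die_tall, die_flat, brush, felt from where it was at the start of the episode above 0.02 m).
It also fails if it takes over 40 s, if anything falls off the work surface, if the arm or the gripper's body presses on something with over 40 N, if the wrist force passes 120 N, or if a joint passes its speed limit or range.

ROBOT

A 7-joint arm with a two-finger parallel gripper is mounted at the origin on a cart in front of the work surface, level with it; the furniture and walls round the work are solid. World frame = base frame: x ahead of the robot, y to its left, z up, the work surface at z = 0. Lengths are in m, angles in rad, forces in N, time in s.
With the tool pointing down it reaches from about 0.4 to 0.85 m from the base axis. Payload 4.4 kg.
Tool frame: the origin (TCP) lies on the centre line of the jaws, within the pads' length; the fingertips stand 25 mm ahead of it and the grasp point (between the pads) lies 6 mm ahead of it; z points along the fingers, y is the direction in which the jaws open and shut (so a half turn about z gives the same grasp; the last joint's range is limited). The gripper opens to 94 mm and grips with 3 to 60 N. Pads are 16 mm wide; open, the fingers measure 119 mm over their backs; the gripper's body (75 mm by 177 mm) begins 78 mm behind the grasp point.
Start: joints at [-1.341, 0.628, 0.038, 1.517, -0.027, 0.996, -0.02], TCP at [0.189, 0.622, 0.23] pointing down, gripper open.
Joint ranges: [-3.06, 3.06], [-0.37, 2.12], [-1.25, 1.32], [0.18, 2.47], [-1.1, 4.24], [0.23, 1.98], [-2.94, 2.94]. Speed limits (rad/s): [2.57, 2.57, 3.14, 3.14, 3.14, 3.14, 3.14].

INTERFACE

Orientations are given as [roll, pitch, yaw] about the fixed x, y, z axes, in that order (R = Rz(yaw) Ry(pitch) Rx(roll)).
In Python, from rig import * gives the robot as it stands. Calls block until the motion is done:
- reach(position, orientation): joint-space move of the TCP to a pose.
- move_linear(position, rot=None, v=0.15, force_limit=None): straight line of the TCP; rot=None keeps the orientation; v is the mean speed in m/s. With force_limit (N) it stops when the force on the tool has changed by that much, and returns True; else False.
- set_joints(angles): joint-space move.
- gripper_to(opening, f_grip=None): finger opening in m; f_grip is the grip in N (None keeps the last); returns when the fingers have stopped.
- hold(seconds).
- solve_ik(position, orientation): joint angles nearest the present ones, or None.
- read_state(): the state.
- capture(name): name is "side" or "top" or "wrist"; returns a dict with "pixels" (384x512x3 uint8, red, green, blue), "camera_matrix" (3x3 intrinsics, pixels), "R" (3x3) and "t" (3): a world point X has camera coordinates R X + t; the wrist camera has in their place "tool_from_camera" (4x4, takes a point from camera to tool coordinates, whose origin is the TCP and whose axes are the flange's). Camera axes: x right, y down, z forward; pixel columns grow to the right and rows downward; lengths in m; the calibration is good to about 2 mm. A picture is of the moment at which its call begins: read the wrist's pose just before it. There is no depth.
A pose or a line that the arm cannot do raises PlanningError and nothing moves.
- sign_off(): hands the job in, once; it reports no verdict.
Trained networks look in the newest picture that a camera, given by its name, has taken for a name from the list of things; names that differ only in an ending like _2 or _b are one class to them, and where a whole thing is asked for, a point or a joint stands for the part that bears it (a point fixed in the world has none). Each returns a list of dicts, best first, with "confidence" (0 to 1); they miss things now and then, are a little off and sometimes report something else, mostly with a low value. They report only what shows in the picture. A call takes as long as a camera call.
- spot_in(target, camera): "location" ([column, row] as shares, 0 to 1, of the picture: columns of its width, rows of its height, amid what is visible of it).
- cut_out(target, camera): "region" (384x512 bool, what is visible of it) and "location" ([column, row] as shares, 0 to 1, of the picture: columns of its width, rows of its height, amid what is visible of it).
The state is a dict: "clock": time; "qpos": joint angles; "joint_vel": joint speeds; "effort": joint torques, N m; "position": TCP position; "orientation": TCP orientation; "contact_force": force on the tool from outside, world axes, zero at the start; "ft_torque": the same for the moment, N m; "gripper_width": finger opening in m.
Only numpy, scipy, OpenCV 4.12 (cv2) and the standard library are available. Lean on these libraries where they do the work, as an engineer would, in place of code of your own. Each camera call takes 0.05 s, during which the arm holds its last target. There are 200 camera calls.

## Working session

There is one attempt and no reset: what is moved stays moved. The work goes in short steps, each a Python script; the robot and the scene stay as the last script left them, time stands still between calls to the robot, and variables do not carry over. Pictures are saved under pics/ and viewed, about 8 in all and at most 12, crops included, and the job is handed in when it is done.

```bash
mkdir -p pics; ls; python3 - <<'E'
from rig import *
import cv2,numpy as np
for c in ("top","side"):
    d=capture(c); cv2.imwrite(f"pics/{c}0.png",d["pixels"][:,:,::-1])
    print(c,d["camera_matrix"].tolist(),np.round(d["R"],4).tolist(),np.round(d["t"],4).tolist())
    for n in ("press","guard","lever_pad","clip","clip_bridge","tin","felt","brush","die_tall","die_flat"):
        r=spot_in(n,c)
        if r: print(n,np.round(np.array(r[0]["location"])*[512,384],1),round(r[0]["confidence"],2))
print(read_state())
a=cv2.imread("pics/top0.png");b=cv2.imread("pics/side0.png")
E
```

```text
pics
top [[491.49369947031863, 0.0, 257.98877137385176], [0.0, 491.49369947031863, 192.2422040649246], [0.0, 0.0, 1.0]] [[0.0225, -0.9994, -0.0255], [-0.9911, -0.0189, -0.132], [0.1314, 0.0282, -0.9909]] [0.0591, 0.6178, 0.9475]
press [232.4 196.5] 0.66
guard [225.6 190.5] 0.64
lever_pad [339.2 248.5] 0.72
clip [223.4 250.3] 0.56
clip_bridge [224.  250.2] 0.86
tin [335.8 246.6] 0.98
felt [343.1 199.9] 0.9
brush [280.2 242. ] 0.69
die_tall [181.8 206.1] 0.73
die_flat [296.3 178.3] 0.86
side [[372.803704922385, 0.0, 257.6086250621968], [0.0, 372.803704922385, 193.391976765105], [0.0, 0.0, 1.0]] [[-0.9982, -0.0592, -0.0016], [-0.0296, 0.5223, -0.8523], [0.0513, -0.8507, -0.5231]] [0.5976, 0.07, 0.9057]
press [252.3 240.4] 0.84
guard [241.2 212.2] 0.87
lever_pad [229.6 216.2] 0.71
clip [303.5 246.4] 0.95
clip_bridge [301.1 250.9] 0.63
tin [293.6 193.4] 0.98
felt [255.5 186.5] 0.56
brush [289.4 220.8] 0.7
die_tall [253.5 276.2] 0.94
die_flat [239.6 207.9] 0.4
{'clock': 1.1, 'qpos': array([-1.34080739,  0.62840834,  0.03849519,  1.51740644, -0.02700983,
        0.99631527, -0.02006953]), 'joint_vel': array([-0.0015986 , -0.00161559,  0.00072044,  0.00063347, -0.00146098,
       -0.00171585,  0.00107173]), 'effort': array([-4.35570564e-04, -5.49593604e+01,  1.14233874e+00, -1.86954832e+01,
       -5.25205617e-02,  1.57037383e-02,  3.83978238e-05]), 'position': array([0.18944146, 0.62178517, 0.23047086]), 'orientation': array([-3.14157248e+00, -4.65306490e-05,  2.84570758e+00]), 'contact_force': array([-0.32945638,  0.65771492,  0.0255792 ]), 'ft_torque': array([-0.01186509, -0.02019006, -0.00496752]), 'gripper_width': 0.09422715905453449}
```

```bash
python3 - <<'E'
import cv2
a=cv2.imread("pics/top0.png")[110:290,130:370];cv2.imwrite("pics/t1.png",cv2.resize(a,(800,600),interpolation=cv2.INTER_CUBIC))
a=cv2.imread("pics/side0.png")[140:320,160:400];cv2.imwrite("pics/s1.png",cv2.resize(a,(800,600),interpolation=cv2.INTER_CUBIC))
E
```

```text
(no output)
```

View pics/t1.png

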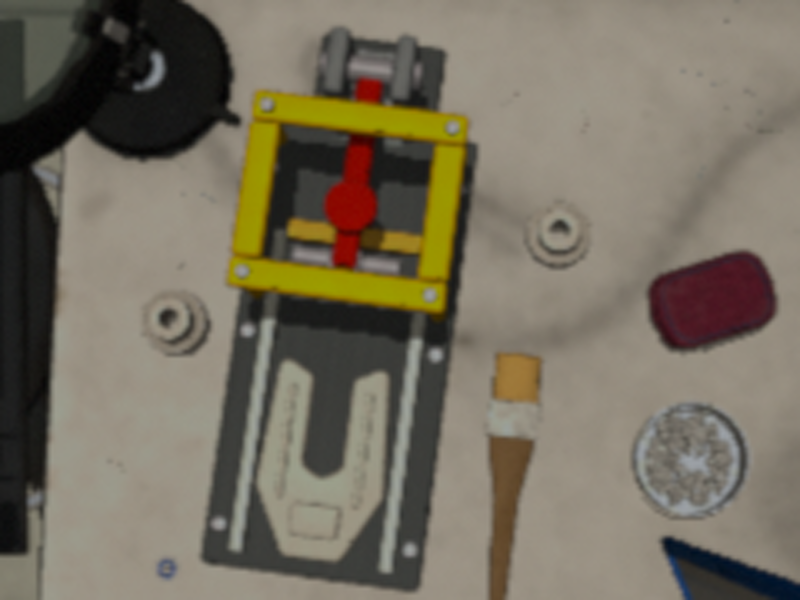

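View pics/s1.png

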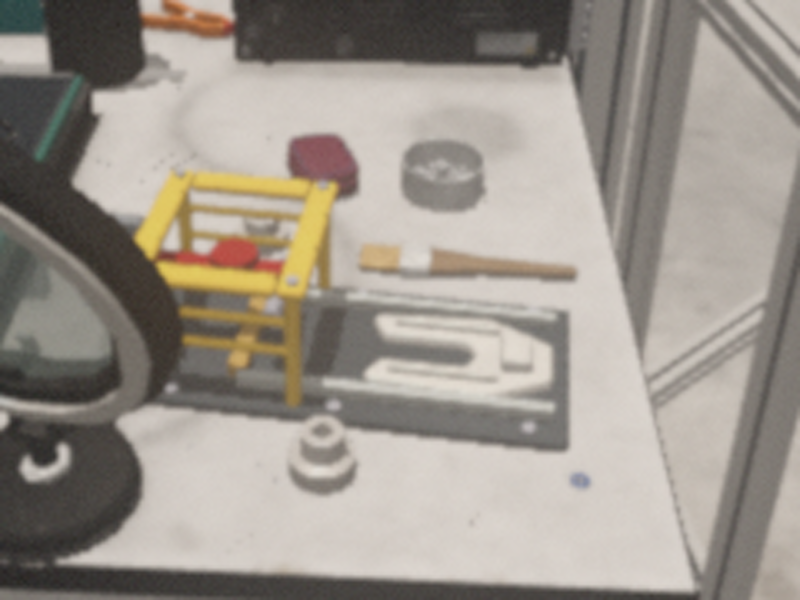

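```bash
cat > h.py <<'E'
from rig import *
import numpy as np, cv2
from scipy.optimize import least_squares
def proj(d,X):
    c=np.asarray(X)@np.array(d["R"]).T+d["t"]; p=c@np.array(d["camera_matrix"]).T
    return p[:,:2]/p[:,2:]
def w(p,P):
    P=np.atleast_2d(P); c,s=np.cos(p[2]),np.sin(p[2])
    return np.c_[p[0]+c*P[:,0]-s*P[:,1],p[1]+s*P[:,0]+c*P[:,1],P[:,2]]
def ray(d,uv,z):
    K=np.array(d["camera_matrix"]);R=np.array(d["R"])
    r=R.T@np.linalg.solve(K,[*uv,1]); o=-R.T@np.array(d["t"]); return o+r*(z-o[2])/r[2]
E
python3 - <<'E'
from h import *
T=capture("top");S=capture("side")
def up(l,o): return np.array(l)/3.3333+o
tp=np.array([[58,63,98],[58,-63,98],[-58,-63,98],[-58,63,98],[0,0,78],[-210,0,26]])/1e3
tu=up([[256,90],[468,117],[445,313],[228,284],[351,206],[311,561]],[130,110])
sp=np.array([[-58,-63,98],[-58,63,98],[58,-63,98],[0,0,78]])/1e3
su=up([[337,183],[302,292],[176,172],[235,250]],[160,140])
f=lambda p:np.r_[(proj(T,w(p,tp))-tu).ravel(),(proj(S,w(p,sp))-su).ravel()]
for g in (f,lambda p:f(p)[:12]):
    r=least_squares(g,[.6,.05,0]);print(r.x.round(4),f(r.x).round(1))
p=least_squares(f,[.6,.05,0]).x
c,s=np.cos(p[2]),np.sin(p[2])
for n,uv,z in [("end",[310,557],.012),("bridgeback",[313,537],.025),("tipL",[293,362],.013),("tipR",[375,374],.013)]:
    X=ray(T,up(uv,[130,110]),z)-[p[0],p[1],0]
    print(n,X[0]*c+X[1]*s,-X[0]*s+X[1]*c)
for n,uv,z in [("brush",[515,356],.0),("tinT",[690,460],.031),("dieT",[178,322],.03)]:
    print(n,ray(T,up(uv,[130,110]),z).round(3))
for y in (0,np.pi/2,-np.pi/2):
    for x,z in ((-.22,.05),(-.1,.05),(0,.1)):
        q=w(p,[[x,0,z]])[0]; print(y,x,q.round(3),solve_ik(q,[np.pi,0,p[2]+y]))
E
```

```text
[ 0.6508  0.1163 -0.1088] [-0.6 -0.3  0.6 -0.4 -0.4  0.3 -1.   0.6 -0.2  0.1 -0.7  0.7  0.3 -1.3
  0.6 -0.6 -1.6 -2.4 -0.5 -0.6]
[ 0.6512  0.1157 -0.1065] [-0.3 -0.4  0.8 -0.7  0.   0.1 -0.6  0.5  0.1 -0.1 -0.1  0.6  0.1 -1.5
  0.5 -0.9 -1.8 -2.5 -0.6 -0.8]
end -0.2069203069103477 0.0010693244816476696
bridgeback -0.19425789796048376 -0.00022894874098641424
tipL -0.09052174957577537 0.028100711482300585
tipR -0.09132462296997959 -0.02323924719933013
brush [0.571 0.017 0.   ]
tinT [ 0.509 -0.088  0.031]
dieT [0.586 0.223 0.03 ]
0 -0.22 [0.432 0.14  0.05 ] [-0.63173767  0.72409295  0.38228437  2.19932213 -0.79059841  0.35509749
 -1.26042978]
0 -0.1 [0.551 0.127 0.05 ] [-0.65233382  0.86502471  0.61626579  1.90325078 -0.82009495  0.64553664
 -1.19322579]
0 0 [0.651 0.116 0.1  ] [-0.61021786  0.91628131  0.72692706  1.60510895 -0.73090066  0.91051676
 -1.29085436]
1.5707963267948966 -0.22 [0.432 0.14  0.05 ] [-0.50562115  0.69564739  0.19126746  2.19590021 -0.44680488  0.28584338
 -0.03602883]
1.5707963267948966 -0.1 [0.551 0.127 0.05 ] [-0.45471269  0.78798728  0.28151445  1.89754301 -0.41306213  0.51282181
  0.00245068]
1.5707963267948966 0 [0.651 0.116 0.1  ] [-0.42101977  0.82279227  0.35509244  1.59905168 -0.36826834  0.78659781
 -0.01673483]
-1.5707963267948966 -0.22 [0.432 0.14  0.05 ] [-0.16922229  0.69837645 -0.3016574   2.18676144  0.61500955  0.33746245
  2.04165443]
-1.5707963267948966 -0.1 [0.551 0.127 0.05 ] [-0.02221759  0.79665435 -0.40016505  1.88461185  0.54287512  0.56948779
  2.25288892]
-1.5707963267948966 0 [0.651 0.116 0.1  ] [ 0.02789383  0.82789136 -0.43473162  1.58392499  0.43495863  0.82735952
  2.45161076]
```

Crops show the press with its guard (top px ≈ (200–270, 138–204)), the pad at ≈(235,172), and the clip straight in the channel with its closed end at ≈(223,277). There is a black lamp on the left. I need the full views to judge the lamp as an obstacle.

```bash
python3 -c "
import cv2,numpy as np
a=cv2.imread('pics/top0.png');b=cv2.imread('pics/side0.png')
cv2.imwrite('pics/both.png',cv2.resize(np.hstack([a,b]),(800,300),interpolation=cv2.INTER_AREA))"
```

```text
(no output)
```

View pics/both.png

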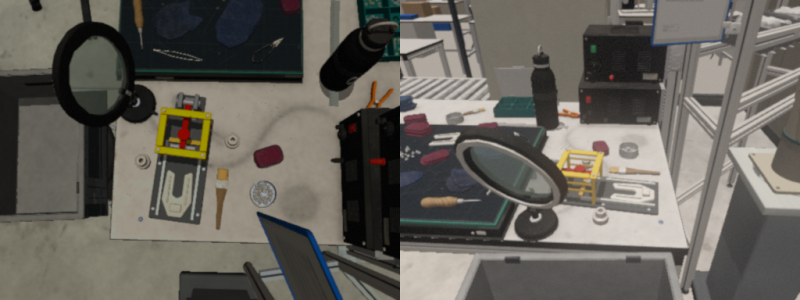

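```bash
python3 - <<'E'
from h import *
T=capture("top");S=capture("side")
P=lambda d:np.array(d["camera_matrix"])@np.c_[d["R"],d["t"]]
for n,a,b in [("lampC",(119,92),(142,218)),("lampR",(166,92),(200,240)),("board",(384,320),(371,26))]:
    X=cv2.triangulatePoints(P(T),P(S),np.array(a,float),np.array(b,float)).ravel();X=X[:3]/X[3]
    print(n,X.round(3),proj(T,[X]).round(),proj(S,[X]).round())
print(solve_ik([.42,.141,.25],[np.pi,0,-.108]))
E
```

```text
lampC [0.763 0.312 0.204] [[119.  94.]] [[139. 217.]]
lampR [0.753 0.246 0.134] [[165. 112.]] [[163. 228.]]
board [ 0.399 -0.086  0.428] [[380. 336.]] [[355.  25.]]
[-1.02399155  0.42686258  0.89398032  2.05502997 -0.44037816  0.85892639
 -1.55647957]
```

```bash
python3 - <<'E'
from h import *
p=[.651,.116,-.108]; o=[np.pi,0,p[2]]
gripper_to(0.0,20)
q=w(p,[[-.212,0,.25]])[0]; print(reach(q,o))
W=capture("wrist"); print(np.round(W["tool_from_camera"],3).tolist())
cv2.imwrite("pics/w1.png",W["pixels"][:,:,::-1])
s=read_state(); print(s["clock"],s["position"],s["orientation"],s["contact_force"],s["gripper_width"])
E
```

```text
False
[[-0.001, -0.969, -0.248, 0.072], [1.0, -0.001, -0.001, -0.0], [0.001, -0.248, 0.969, -0.154], [0.0, 0.0, 0.0, 1.0]]
4.7333 [0.44023645 0.13976409 0.249873  ] [-3.14147772e+00  1.73192623e-04 -1.05756464e-01] [-0.14798818  0.78066781 -0.12437008] 6.830496706720956e-05
```

View pics/w1.png

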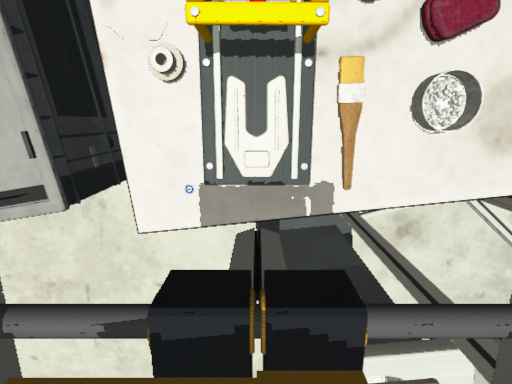

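Wrist view: clip straight in the channel, tips at ≈(236,77)/(277,77), closed end ≈(257,177), bridge back ≈(257,168); nothing in the way. I'll check it against the estimate, then push.

```bash
cat >> h.py <<'E'
from scipy.spatial.transform import Rotation as Ro
def wcam(W,s):
    M=np.eye(4);M[:3,:3]=Ro.from_euler("xyz",s["orientation"]).as_matrix();M[:3,3]=s["position"]
    I=np.linalg.inv(M@np.array(W["tool_from_camera"]));return dict(camera_matrix=W["camera_matrix"],R=I[:3,:3],t=I[:3,3])
def inpress(p,X):
    c,s=np.cos(p[2]),np.sin(p[2]);X=np.asarray(X)-[p[0],p[1],0];return np.round([X[0]*c+X[1]*s,-X[0]*s+X[1]*c],4)
E
python3 - <<'E'
from h import *
p=[.651,.116,-.108]; o=[np.pi,0,p[2]]
s=read_state();d=wcam(capture("wrist"),s)
for n,uv,z in [("end",(257,177),.012),("bridge",(257,168),.025),("tipL",(237,77),.013),("tipR",(277,77),.013),("railL",(219,179),.026),("railR",(297,180),.026),("guardNearL",(187,24),.098),("guardNearR",(329,23),.098)]:
    print(n,inpress(p,ray(d,uv,z)))
move_linear(w(p,[[-.212,0,.043]])[0],rot=o,v=.12,force_limit=6) and print("TOUCH")
print(read_state()["position"],read_state()["contact_force"])
h=move_linear(w(p,[[-.124,0,.043]])[0],rot=o,v=.03,force_limit=6)
s=read_state();print(h,inpress(p,s["position"]),s["position"][2],s["contact_force"],s["clock"])
S=capture("side");cv2.imwrite("pics/s2.png",cv2.resize(S["pixels"][140:320,160:400,::-1],(800,600),interpolation=cv2.INTER_CUBIC))
E
```

```text
end [-0.2085  0.0021]
bridge [-0.1953  0.0021]
tipL [-0.0913  0.0253]
tipR [-0.0913 -0.0209]
railL [-0.2086  0.048 ]
railR [-0.2097 -0.0463]
guardNearL [-0.0585  0.0631]
guardNearR [-0.0576 -0.0606]
[0.44053528 0.13894538 0.04340871] [ 0.22796687 -0.14360152 -0.0712328 ]
True [-0.1307  0.    ] 0.04236384907556987 [-0.27616434  0.04657063 -0.13258118] 9.125
```

View pics/s2.png

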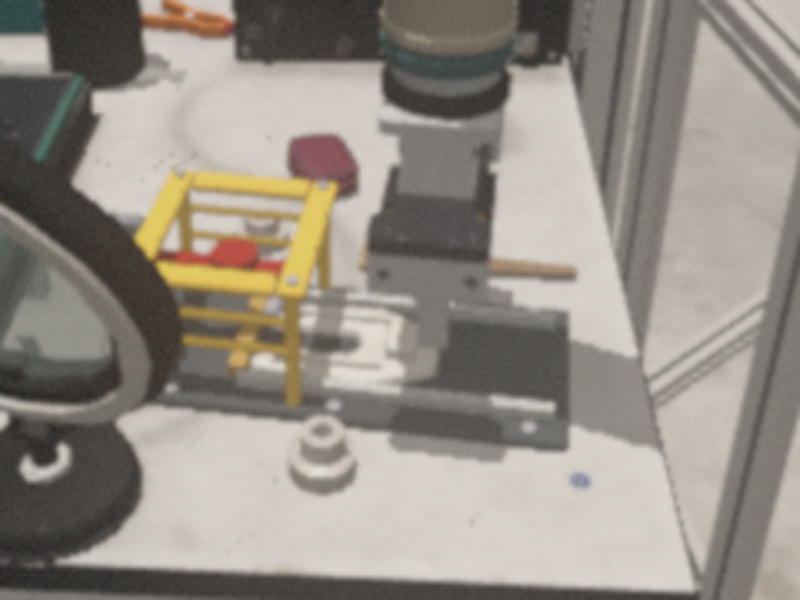

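The clip's tips have gone under the guard bar to the stop area (bridge ≈(403,330) in the crop). The push stopped at TCP x = -130.7 mm where about -129 was expected. I'll push once more, harder, to confirm, then lift away and look.

```bash
python3 - <<'E'
from h import *
p=[.651,.116,-.108]; o=[np.pi,0,p[2]]
h=move_linear(w(p,[[-.122,0,.043]])[0],rot=o,v=.02,force_limit=12)
s=read_state();print(h,inpress(p,s["position"]),s["contact_force"])
move_linear(w(p,[[-.137,0,.043]])[0],rot=o,v=.05)
move_linear(w(p,[[-.215,0,.12]])[0],rot=o,v=.15)
move_linear(w(p,[[-.16,0,.20]])[0],rot=o,v=.15)
s=read_state();W=capture("wrist");d=wcam(W,s);print(s["clock"],s["position"])
cv2.imwrite("pics/w2.png",W["pixels"][:,:,::-1])
for n in("clip","lever_pad","guard"):
    r=spot_in(n,"wrist"); r and print(n,np.array(r[0]["location"])*[512,384],r[0]["confidence"])
E
```

```text
True [-1.303e-01  1.000e-04] [-0.3805601   0.617909    1.16819397]
11.5083 [0.49092402 0.13315428 0.1990858 ]
lever_pad [257.28   28.992] 0.57
guard [257.9968  62.016 ] 0.59
```

View pics/w2.png

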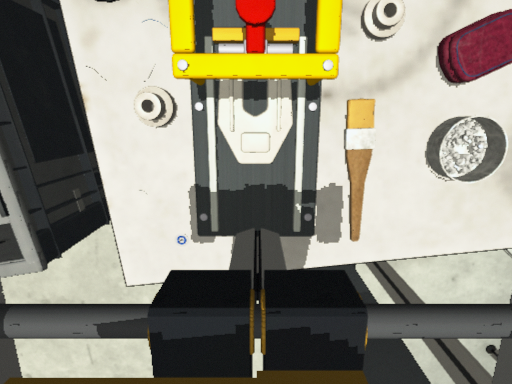

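```bash
python3 - <<'E'
from h import *
p=[.651,.116,-.108]; o=[np.pi,0,p[2]+.4]
s=read_state();d=wcam(capture("wrist"),s)
for n,uv,z in [("end",(255,164),.013),("bridge",(255,153),.025),("pad",(255,8),.078),("gL",(172,77),.098),("gR",(339,77),.098),("gIn",(255,54),.098)]:
    print(n,inpress(p,ray(d,uv,z)))
move_linear(w(p,[[-.16,0,.24]])[0],v=.2)
move_linear(w(p,[[0,0,.24]])[0],rot=o,v=.12)
move_linear(w(p,[[0,0,.155]])[0],rot=o,v=.12)
s=read_state();print(s["clock"],inpress(p,s["position"]),s["position"],s["contact_force"])
T=capture("top");S=capture("side")
a=T["pixels"][110:290,130:370];b=S["pixels"][140:320,160:400]
cv2.imwrite("pics/b3.png",cv2.resize(np.hstack([a,b])[:,:,::-1],(800,300),interpolation=cv2.INTER_CUBIC))
E
```

```text
end [-0.1343  0.003 ]
bridge [-0.1214  0.0029]
pad [-0.0044  0.0022]
gL [-0.0569  0.0648]
gR [-0.057  -0.0612]
gIn [-0.0409  0.0021]
14.45 [ 0.0006 -0.    ] [0.65158082 0.11589828 0.15574934] [ 1.23833049 -0.17763329  0.18020963]
```

View pics/b3.png

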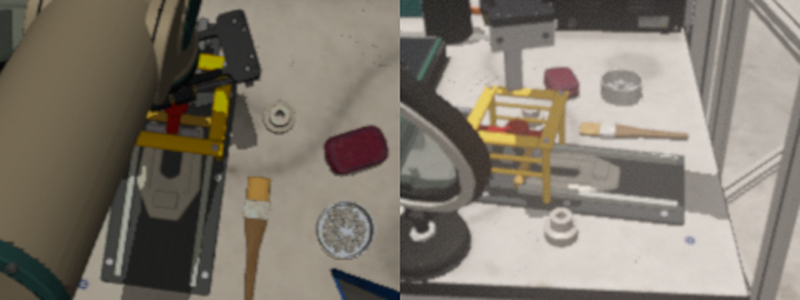

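The clip's closed end measures -134.3 mm, so its origin is at about -74 mm: home. The fingertips stand over the pad and window (side half, ≈(513,90)), clear of the guard. Next is the press.

```bash
python3 - <<'E'
from h import *
p=[.651,.117,-.108]
def st(n):
    s=read_state();print(n,round(s["clock"],2),inpress(p,s["position"]),s["position"][2].round(4),s["contact_force"].round(2))
move_linear(w(p,[[0,0,.108]])[0],v=.06,force_limit=5) and print("early touch");st("above")
h=move_linear(w(p,[[0,0,.085]])[0],v=.03,force_limit=25);st(h)
h=move_linear(w(p,[[0,0,.076]])[0],v=.015,force_limit=20);st(h)
hold(.6);st("hold")
T=capture("top");S=capture("side")
a=T["pixels"][110:290,130:370];b=S["pixels"][140:320,160:400]
cv2.imwrite("pics/b4.png",cv2.resize(np.hstack([a,b])[:,:,::-1],(800,300),interpolation=cv2.INTER_CUBIC))
E
```

```text
above 15.48 [ 0.0004 -0.0001] 0.1083 [-0.16  0.74  0.19]
False 16.4 [-0.0003  0.0001] 0.0854 [-1.43 -0.41  6.86]
True 16.82 [-0.0001  0.0001] 0.0834 [-2.7  -0.96 11.05]
hold 17.42 [-0.0002  0.0001] 0.0834 [-3.1   0.05 11.4 ]
```

View pics/b4.png

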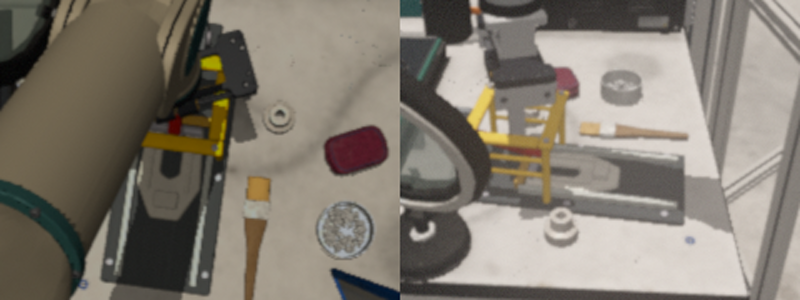

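The fingers are through the window onto the red lever, and the clip is still home. The force jumped to 20 N over its starting level at TCP z = 83.4 mm, about 20 mm of stroke, so the lever is at its lower stop. The hold reads a steady 11 N.

```bash
python3 - <<'E'
from h import *
print(sign_off());s=read_state();print(s["clock"],s["contact_force"],s["position"])
E
```

```text
the job is handed in; nothing more can be done
None
the job is handed in; nothing more can be done
```

I pushed the clip home, pressed the lever down through the guard window, and handed the job in with the fingers still holding the lever; sign-off gives no verdict.

- **Clip:** I pushed it with closed fingers on the back of the bridge, and a second, harder push moved it no further. The wrist camera put its origin at about -74 mm (fully home is -75 mm), and it lay straight in the channel.
- **Lever:** The force jumped by 20 N after about 20 mm of travel, so I take that as the lower stop. The hold then read a steady 11.4 N upward, against about 9 N for the spring at the bottom. I did not measure the lever angle itself; it is inferred from travel and force.
- **Guard and bystanders:** The force readings and views gave no sign of contact with the guard. The bystanders in view looked unmoved. The last reading before hand-in was at 17.4 s of the 40 s allowed.
- **Disagreement:** The wrist camera put the press's centre line about 2 mm further in y than the side and top cameras did, within the calibration's accuracy. I pressed 1 mm over as a compromise.

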